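# Send the sample tin through the chute flap

### The arm

A 6-joint arm with a two-finger parallel gripper is mounted at the origin on a cart in front of the work surface, level with it; the furniture and walls round the work are solid. World frame = base frame: x ahead of the robot, y to its left, z up, the work surface at z = 0. Lengths are in m, angles in rad, forces in N, time in s.
With the tool pointing down it reaches from about 0.275 to 0.875 m from the base axis. Payload 12.5 kg.
Tool frame: the origin (TCP) lies at the very end of the fingers, on their centre line; the grasp point (between the pads) lies behind it (env.grasp_offset is the z of the grasp point in the tool frame, in m); z points along the fingers, y is the line along which they close (so a half turn about z gives the same grasp; the last joint's range is limited). The gripper opens to 85 mm and grips with 20 to 120 N. Pads are 22 mm wide; open, the fingers measure 114 mm over their backs; the gripper's body (76 mm by 85 mm) begins 54 mm behind the grasp point. The pads swing forward as they close: fully open they stand 13 mm farther back than shut.
Start: joints at [1.159, 0.351, 1.652, -0, 1.139, -0.085], TCP at [0.177, 0.521, 0.231] pointing down, gripper open.
Joint ranges: [-2.75, 2.75], [-0.79, 2.1], [0.01, 2.65], [-1.57, 4.71], [0.07, 3.14], [-2.87, 2.87]. Speed limits (rad/s): [2.22, 2.22, 2.79, 3.14, 3.14, 3.14].

### API

Orientations are given as [roll, pitch, yaw] about the fixed x, y, z axes, in that order (R = Rz(yaw) Ry(pitch) Rx(roll)).
In Python, from workcell import env, grab_frame, calibration gives the robot as it stands.
- The arm moves only by the tool play_rows, never from a script. Its argument "steps" is a list of rows, each a list of 7 numbers: the closure in counts, from 0 (fully open) to 255 (shut), then the shift along the world's x, y, z in cm, then the turn, a rotation vector about the world's x, y, z in rad. A call has 1 to 8 rows; each row is the pose to reach, as a shift and turn from the pose commanded when the call began; what a row does not reach only later rows make up. A row lasts 1/8 s, in which the tool goes at most 62.5 mm and 10.7 degrees, less where a joint would pass 70% of its speed; a pose out of reach is approached as far as the arm can. A call with a gripper value outside its range is refused whole. The fingers move at their own pace and stop on an object; "newtons" is the grip in N (left out, the last holds). Time passes only in rows, so rows that repeat a pose let the fingers close. It gives the time, the measured TCP pose, the force, the opening and the grip force at its end, in the units of the state.
- env.observe(): the state, without advancing time (a new reading comes with each control period).
- grab_frame(name): name is "side" or "top" or "wrist"; returns the picture (480x640x3 uint8, red, green, blue); there is no depth.
- calibration(name): a dict with "fx", "fy", "cx", "cy" (pixels), "rvec" (rotation vector, rad) and "tvec" (3), from world to camera coordinates, as OpenCV has them. Camera axes: x right, y down, z forward; pixel columns grow to the right and rows downward; lengths in m; the calibration is good to about 2 mm. A picture is of the moment at which its call begins: read the wrist's pose just before it. calibration takes no time and is no camera call; for the wrist camera it gives the pose at the moment of the call.
- env.hand_in(): hands the job in; it is judged then, once.
The state is a dict: "time_s": time; "joint_positions": joint angles; "joint_vel": joint speeds; "effort": joint torques, N m; "ee_pos": TCP position; "tool_rot": TCP orientation; "ft_force": force on the tool from outside, world axes, zero at the start; "ft_torque": the same for the moment, N m; "opening": finger opening in m; "finger_force": force on a finger pad.
Only numpy, scipy, OpenCV 4.12 (cv2) and the standard library are available. Lean on these libraries where they do the work, as an engineer would, in place of code of your own. Each camera call takes 0.05 s, during which the arm holds its last target. There are 200 camera calls.

### The job

Hand over the sample tin standing near the front of the feed deck: without picking it up, push it along the deck with your fingertips so that it noses the hanging flap open and drops down the slide into the chute. Draw your fingers back before the flap comes down, so that it swings fully shut by itself without catching them. Do not lift the tin, and leave the tub and the weight on the deck, and everything else around, where they are.

Things in the scene. Friction and masses are not known exactly. Their poses are not given: they have to be found in the camera images.
- feed_chute: Fixed feed chute on the worktop; place and yaw vary. Origin on the worktop under the middle of the flap; +x points in through the flap, +y to the left of that, z up. Its deck is a flat rimless aluminium plate, top at z = 80 mm, x = -165 to +6 mm, y = -105 to +105 mm. Behind it stands the white housing: x = -4 to 112 mm, 92 mm wide (108 mm over the hinge ears), up to z = 138 mm.
- mouth (a point): Point at deck level (z = 80 mm) in the middle of the opening, under the flap; axes as the feed chute. The opening is 80 mm wide, 46 mm high under its hinge rod. The deck ends 6 mm behind this point; there a slippery slide begins, going down at 38 degrees to the end wall 106 mm behind this point.
- flap (a joint): Angle of the aluminium flap over the opening: 0 hanging shut, growing as it swings inward, away from the deck; stop at 1.5 rad; it cannot swing outward. Hinge rod 50 mm above the deck. 76 mm wide, 3 mm thick, lower edge 3 mm above the deck; 60 g, no spring, lightly damped: falls shut by its weight within about 2 s. The tin opens it to about 1 rad.
- flap_edge (a point): Middle of the flap's lower edge (moves with the flap).
- sample_tin_centre (a point): Centre of the sample tin, half-way up (14 mm): flat round grey tin, 60 mm across the lid (top 10 mm), 56 mm below it, 28 mm tall, about 90 g. Starts upright, alone on the front part of the deck, 108 to 122 mm before the flap, up to 55 mm off centre. Once its centre is a few mm past the deck's end it tips and slides down by itself, its rear edge then still about 20 mm outside the flap.
- tub_centre (a point): Centre, half-way up, of a small clear tub with a ribbed white screw lid, 56 mm across, 30 mm tall, loose on the deck beside the flap, about 68 mm left or right of the centre line and 37 mm before the flap. To be left alone.
- weight_centre (a point): Centre, half-way up, of a knobbed grey metal weight, 29 mm across, 33 mm tall, loose on the deck beside the flap on the side opposite to the tub. To be left alone.
- weight_case: Dark blue flat case, 78 x 128 x 37 mm, loose on the worktop in front of the low balance, left of the chute; origin under its middle. Bystander.
- beaker: Glass beaker, 53 mm across, 70 mm tall, loose on the worktop at the front right; origin under its middle. Bystander.
- flask: Red conical flask with a cap, 80 mm across, 100 mm tall, on the worktop at the left; origin under its middle. Bystander.
- bottle: Brown bottle with a black cap, 46 mm across, 93 mm tall, on the worktop at the left; origin under its middle. Bystander.
- stopper: Red-brown rubber stopper, 32 mm across, 30 mm tall, on the worktop at the front left; origin under its middle. Bystander.
- sample_tin: The sample tin itself; origin under its middle, z up along its axis.
Not all that is in view belongs to the job. Leave any red look-alike of the sample_tin alone.

How it is judged:
On the way:
1. the tin, sliding on the deck, pushes the flap open (value of joint flap above 0.5 rad and x of sample_tin_centre in the frame of feed_chute between -0.035 and 0.03 m and z of sample_tin_centre in the frame of feed_chute above 0.08 m and y of sample_tin_centre in the frame of feed_chute between -0.025 and 0.025 m), for 0.05 s.
At the end, for the whole second after the job is handed in: The tin lies at rest inside the chute at the bottom of the slide (its centre more than 30 mm past the flap and at least 10 mm below deck level), and the flap hangs shut behind it (less than 0.08 rad open) (x of sample_tin_centre in the frame of feed_chute between 0.03 and 0.106 m and y of sample_tin_centre in the frame of feed_chute between -0.04 and 0.04 m and z of sample_tin_centre in the frame of feed_chute below 0.07 m and value of joint flap below 0.08 rad and linear speed of sample_tin below 0.02 m/s); the robot touches nothing.
It fails at once if the tin is lifted (more than 10 mm off the deck) (z of sample_tin_centre in the frame of feed_chute above 0.104 m).
It fails at once if the tin falls off the deck beside the chute (z of sample_tin_centre in the frame of feed_chute below 0.07 m and x of sample_tin_centre in the frame of feed_chute below -0.01 m).
It fails at once if the fingers are caught by the closing flap: they touch it when the tin is already inside and the flap less than 0.3 rad open (x of sample_tin_centre in the frame of feed_chute between 0.03 and 0.106 m and y of sample_tin_centre in the frame of feed_chute between -0.04 and 0.04 m and z of sample_tin_centre in the frame of feed_chute below 0.07 m and value of joint flap below 0.3 rad and contact force between flap and the fingers above 0.3 N).
It fails at once if the tub or the weight on the deck is moved by more than 15 mm (distance of any of tub_centre, weight_centre from where it was at the start of the episode above 0.015 m).
It fails at once if the case, beaker, flask, bottle or stopper is moved by more than 20 mm (distance of any of weight_case, beaker, flask, bottle, stopper from where it was at the start of the episode above 0.02 m).
It also fails if it takes over 48 s, if anything falls off the work surface, if the arm or the gripper's body presses on something with over 40 N, if the wrist force passes 120 N, or if a joint passes its speed limit or range.

## Working session

There is one attempt and no reset: what is moved stays moved. The work goes in short steps, Python scripts to look and compute and a tool call to move; the robot and the scene stay as the last step left them, time stands still between calls to the robot, and variables do not carry over. Pictures are saved under pics/ and viewed, at most 10 in all, crops included, and the job is handed in when it is done.

Besides the shell and the picture viewer there is one more tool, called as name([rows], argument=value, ...), one row to a line, values as JSON. play_rows: Moves the arm, as the interface text tells. Its arguments: {"type":"object","properties":{"steps":{"type":"array","items":{"type":"array","items":{"type":"number"}}},"newtons":{"type":"number"}},"required":["steps"]}

```bash
mkdir -p pics; cat > h.py <<'E'
import numpy as np, cv2
from workcell import env, grab_frame, calibration
def save(n,f):
    c=calibration(n); im=grab_frame(n); cv2.imwrite(f,im[:,:,::-1]); return c,im
def px2w(c,u,v,z):
    R=cv2.Rodrigues(np.array(c["rvec"],float))[0]; t=np.array(c["tvec"],float).ravel()
    d=R.T@np.array([(u-c["cx"])/c["fx"],(v-c["cy"])/c["fy"],1]); o=-R.T@t
    return o+d*(z-o[2])/d[2]
def w2px(c,p):
    R=cv2.Rodrigues(np.array(c["rvec"],float))[0]; q=R@np.array(p)+np.array(c["tvec"]).ravel()
    return np.array([c["fx"]*q[0]/q[2]+c["cx"],c["fy"]*q[1]/q[2]+c["cy"]])
E
python3 - <<'E'
from h import *
for n in("top","side"): c,_=save(n,f"pics/{n}0.png"); print(c)
s=env.observe(); print(s["time_s"],s["ee_pos"],s["tool_rot"],s["opening"],env.grasp_offset)
E
```

```text
{'fx': 445.70966761255283, 'fy': 445.70966761255283, 'cx': 325.05152107211984, 'cy': 243.4411911313677, 'rvec': array([ 2.18151875, -2.16469208,  0.08289121]), 'tvec': array([-0.0845762 ,  0.5446564 ,  1.24408982])}
{'fx': 549.7176186909909, 'fy': 549.7176186909909, 'cx': 310.4874751292453, 'cy': 239.9109007771916, 'rvec': array([ 2.14100228, -0.60390993,  0.33575486]), 'tvec': array([-0.50439765,  0.19818226,  1.31972395])}
0.1 [0.17641988 0.52062588 0.23081965] [-3.14058176e+00 -8.17959635e-05  2.81480949e+00] 0.08564188852294181 -0.0187
```

View pics/top0.png

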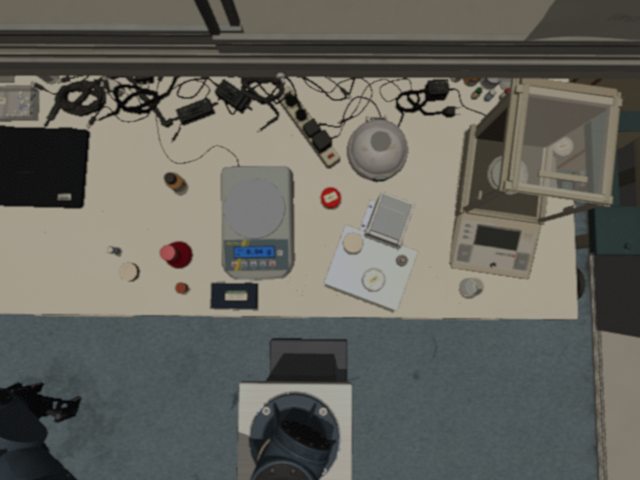

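View pics/side0.png

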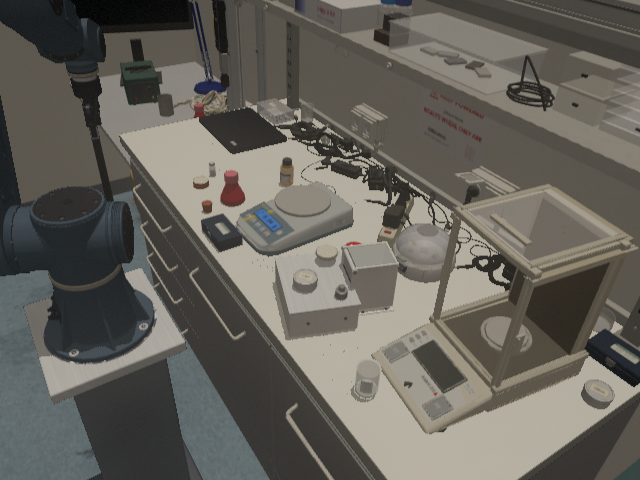

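Top view: deck corners are near (345,228), (418,245), (398,309), (325,287). The tin is at (373,280), the tub at (353,243), the weight at (402,260) and the housing around (388,220). I'll zoom in to measure these.

```bash
python3 - <<'E'
import cv2
im=cv2.imread("pics/top0.png")[180:330,300:440]
cv2.imwrite("pics/topz.png",cv2.resize(im,(560,600),interpolation=cv2.INTER_CUBIC))
E
```

```text
(no output)
```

View pics/topz.png

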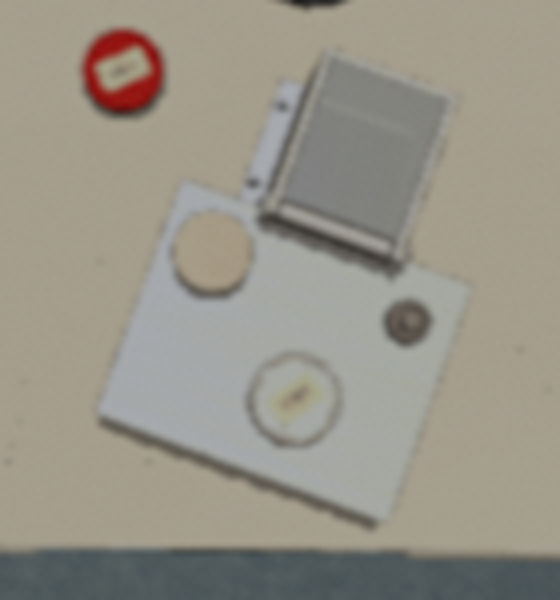

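The zoom shows deck corners at (185,182), (100,413), (378,522) and (470,285), the tin lid at (295,398), the tub at (212,252) and the weight knob at (408,322), all in zoom pixels (×4, offset 300,180).

```bash
cat >> h.py <<'E'
def fit(P,L):
    a=L.mean(0);b=P.mean(0);l=L-a;p=P-b
    th=np.arctan2((l[:,0]*p[:,1]-l[:,1]*p[:,0]).sum(),(l*p).sum())
    R=np.array([[np.cos(th),-np.sin(th)],[np.sin(th),np.cos(th)]]); return th,R,b-R@a
E
python3 - <<'E'
from h import *
c=calibration("top")
g=lambda u,v,z:px2w(c,300+(u+.5)/4-.5,180+(v+.5)/4-.5,z)[:2]
P=np.array([g(185,182,.08),g(100,413,.08),g(378,522,.08),g(470,285,.08)])
L=np.array([[.006,.105],[-.165,.105],[-.165,-.105],[.006,-.105]])
th,R,t=fit(P,L); print("yaw",th,"org",t,"res mm",((P-t)-L@R.T)*1e3)
for n,p in dict(tin=(295,398,.108),tub=(212,252,.11),w=(408,322,.113)).items():
    w=g(*p);print(n,w,R.T@(w-t))
E
```

```text
yaw -0.3564199024871857 org [ 0.55183849 -0.2315487 ] res mm [[-3.22823792 -1.96427814]
 [-0.07214843 -5.05594382]
 [ 2.07845757  5.15215829]
 [ 1.22192879  1.86806367]]
tin [ 0.44471867 -0.209075  ] [-0.10822912 -0.01631512]
tub [ 0.54052846 -0.15414166] [-0.03760819  0.06859585]
w [ 0.49505043 -0.28279135] [-0.03533939 -0.06783672]
```

play_rows([
  [0,1.5,-5,0.5,0,0,0],
  [0,3,-10,1,0,0,0],
  [0,5,-15,1.5,0,0,0],
  [0,6.5,-20,2,0,0,0],
  [0,8,-25,2.5,0,0,0],
  [0,10,-30,3,0,0,-0.03],
  [0,12,-35,3,0,0,-0.03],
  [0,13.5,-40,3,0,0,-0.03],
])

```text
time_s: 1.1
ee_pos: [0.3118, 0.1192, 0.2614]
tool_rot: [3.141, 0.0, 2.785]
ft_force: [0.7, 0.2, -0.5]
opening: 0.0854
finger_force: 0.0
```

play_rows([
  [100,1.5,-5,0,0,0,0],
  [100,3,-10,0,0,0,0],
  [100,5,-15,0,0,0,0],
  [100,6.5,-20,0,0,0,0],
  [100,8,-25,0,0,0,0],
  [100,9.5,-30,0,0,0,0],
  [100,9.5,-30,0,0,0,0],
  [100,9.5,-30,0,0,0,0],
])

```text
time_s: 2.1
ee_pos: [0.4061, -0.1787, 0.2609]
tool_rot: [3.141, -0.001, 2.784]
ft_force: [0.2, 0.6, -0.2]
opening: 0.0515
finger_force: 0.0
```

```bash
python3 - <<'E'
from h import *
c,_=save("wrist","pics/w1.png"); print(c)
s=env.observe(); print(s["time_s"],s["ee_pos"],s["tool_rot"],s["opening"],s["joint_positions"],s["ft_force"])
E
```

```text
{'fx': 431.3433892040825, 'fy': 431.3433892040825, 'cx': 314.7544597235323, 'cy': 243.72363535494182, 'rvec': array([-2.39800615, -1.66504174, -0.21664263]), 'tvec': array([ 0.02521233, -0.46883724,  0.29299794])}
2.15 [ 0.40617183 -0.17833807  0.26109121] [ 3.14134505e+00 -7.21882808e-04  2.78523449e+00] 0.05203839865929146 [-5.18821812e-01  1.20630166e-01  1.87222243e+00  1.39801250e-04
  1.14949249e+00 -1.73331711e+00] [ 0.28629957 -0.90116799 -0.35860398]
```

View pics/w1.png

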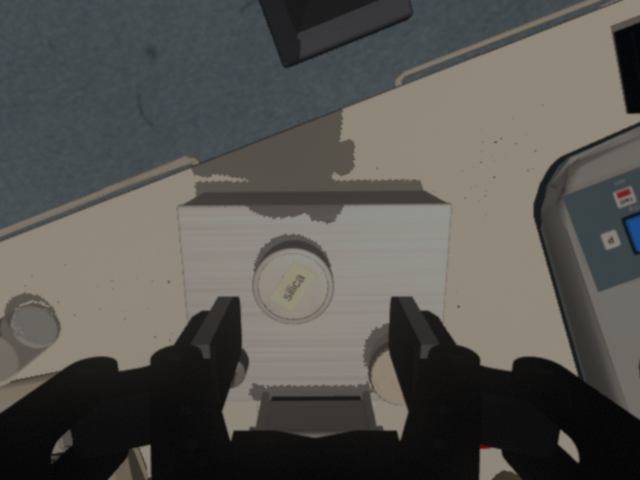

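The wrist view shows the front deck edge running from (178,206) to (451,205), the tin lid at (293,285) with radius about 40 px, and the flap opening between roughly (250,392) and (375,392).

```bash
python3 - <<'E'
from h import *
c=calibration("wrist")
a=px2w(c,178,206,.08)[:2];b=px2w(c,451,205,.08)[:2]
y=(b-a)/np.linalg.norm(b-a); x=np.array([y[1],-y[0]]); t=(a+b)/2+.165*x
print("len",np.linalg.norm(b-a),"yaw",np.arctan2(x[1],x[0]),"org",t)
T=px2w(c,293,285.5,.108)[:2]; R=np.c_[x,y]
print("tin",T,R.T@(T-t))
for v,u in((392,250),(392,375)): print(R.T@(px2w(c,u,v,.08)[:2]-t))
E=env.observe()["ee_pos"][:2]; print("tcp local",R.T@(E-t))
for p in [(-.155,-.015),(-.142,-.015),(-.08,0),(-.035,0),(-.022,0)]:
    w=t+R@np.array(p); print(p,w,(w-E)*100)
E
```

```text
len 0.20730464937940504 yaw -0.352344418523496 org [ 0.55261633 -0.23208249]
tin [ 0.44302299 -0.20859544] [-0.11096597 -0.01577642]
[-0.00380928 -0.05579226]
[-0.00347289  0.05117911]
tcp local [-1.55995016e-01 -9.51726154e-05]
(-0.155, -0.015) [ 0.40196208 -0.19267061] [-0.42097548 -1.43325469]
(-0.142, -0.015) [ 0.41416344 -0.1971569 ] [ 0.79916063 -1.88188358]
(-0.08, 0) [ 0.47753103 -0.20447456] [ 7.13592001 -2.61364893]
(-0.035, 0) [ 0.51976651 -0.22000402] [11.35946807 -4.16659509]
(-0.022, 0) [ 0.53196788 -0.22449031] [12.57960418 -4.61522398]
```

play_rows([
  [165,-1.1,-1.3,-4,0,0,0],
  [165,-1.1,-1.3,-8,0,0,0],
  [165,-1.1,-1.3,-12,0,0,0],
  [165,-1.1,-1.3,-15,0,0,0],
  [165,-1.1,-1.3,-16.5,0,0,0],
  [165,-1.1,-1.3,-17.3,0,0,0],
  [165,-1.1,-1.3,-17.3,0,0,0],
  [165,-1.1,-1.3,-17.3,0,0,0],
])

```text
time_s: 3.15
ee_pos: [0.3958, -0.1921, 0.089]
tool_rot: [-3.141, 0.001, 2.785]
ft_force: [0.6, -0.2, -0.7]
opening: 0.0302
finger_force: 0.0
```

```bash
python3 - <<'E'
from h import *
c,_=save("wrist","pics/w2.png")
c2,im=save("side","pics/s2.png")
a=cv2.imread("pics/w2.png"); b=cv2.resize(cv2.imread("pics/s2.png")[220:345,240:406],(640,480))
cv2.imwrite("pics/c2.png",cv2.resize(np.hstack([a,b]),(800,300)))
E
```

```text
(no output)
```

View pics/c2.png

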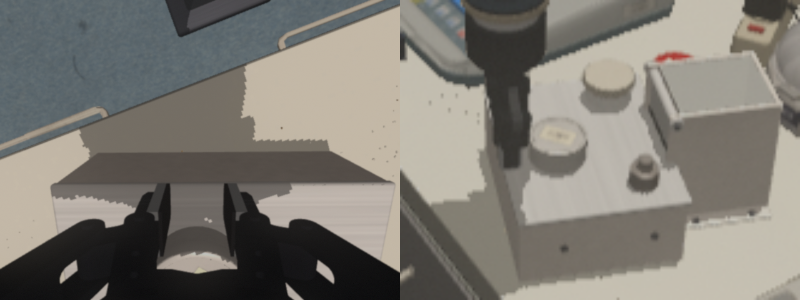

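The wrist and side views show the fingers just behind the tin, with the tin centred between them. Starting the push.

play_rows([
  [165,0.75,-0.28,0,0,0,0],
  [165,1.5,-0.55,0,0,0,0],
  [165,2.32,-0.64,0,0,0,0],
  [165,3.14,-0.73,0,0,0,0],
  [165,3.98,-0.77,0,0,0,0],
  [165,4.82,-0.81,0,0,0,0],
  [165,5.65,-0.85,0,0,0,0],
  [165,6.49,-0.89,0,0,0,0],
])

```text
time_s: 4.25
ee_pos: [0.461, -0.201, 0.0883]
tool_rot: [3.142, -0.0, 2.785]
ft_force: [-1.3, -0.4, -0.6]
opening: 0.0303
finger_force: 0.4
```

```bash
python3 - <<'E'
from h import *
c,_=save("top","pics/t3.png")
c2,im=save("side","pics/s3.png")
a=cv2.resize(cv2.imread("pics/t3.png")[180:330,300:440],(560,600)); b=cv2.resize(cv2.imread("pics/s3.png")[220:345,240:406],(797,600))
cv2.imwrite("pics/c3.png",cv2.resize(np.hstack([a,b]),(800,354)))
R=np.array([[.9386,.3451],[-.3451,.9386]]);s=env.observe()
print(R.T@(s["ee_pos"][:2]-[.5526,-.2321]),s["ee_pos"],s["ft_force"])
E
```

```text
[-0.09637862 -0.00242939] [ 0.46130648 -0.20112194  0.08832605] [-0.85568039  0.11718714  0.15784181]
```

View pics/c3.png

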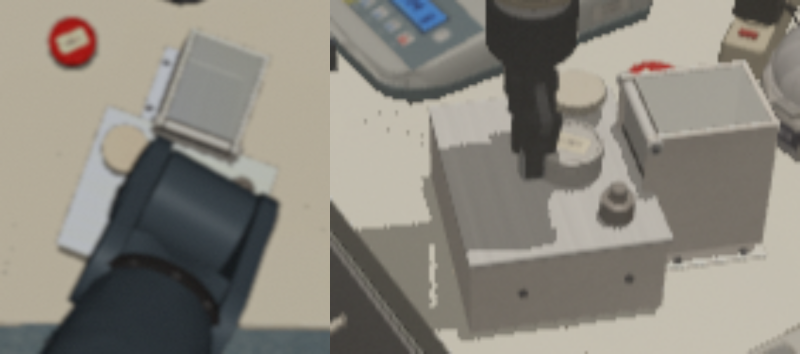

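The tin is centred and follows the fingers. Now the straight push through the flap, stopping with the fingers outside it and then drawing back.

play_rows([
  [165,1.03,-0.38,0,0,0,0],
  [165,2.06,-0.72,0,0,0,0],
  [165,3.1,-1.08,0,0,0,0],
  [165,4.13,-1.45,0,0,0,0],
  [165,5.16,-1.8,0,0,0,0],
  [165,6.1,-2.15,0,0,0,0],
  [165,6.76,-2.4,0,0,0,0],
  [165,6.76,-2.4,0,0,0,0],
])

```text
time_s: 5.35
ee_pos: [0.5285, -0.2252, 0.0883]
tool_rot: [-3.142, 0.001, 2.785]
ft_force: [-0.6, 0.0, -0.6]
opening: 0.0297
finger_force: 0.0
```

```bash
python3 - <<'E'
from h import *
c2,im=save("side","pics/s4.png")
b=cv2.resize(cv2.imread("pics/s4.png")[220:345,240:406],(797,600))
cv2.imwrite("pics/c4.png",b)
R=np.array([[.9386,.3451],[-.3451,.9386]]);s=env.observe()
print(R.T@(s["ee_pos"][:2]-[.5526,-.2321]),s["ee_pos"],s["ft_force"])
E
```

```text
[-0.02541223 -0.00183916] [ 0.52811495 -0.22505693  0.08821116] [-0.91022345  0.56900706  0.41844558]
```

View pics/c4.png

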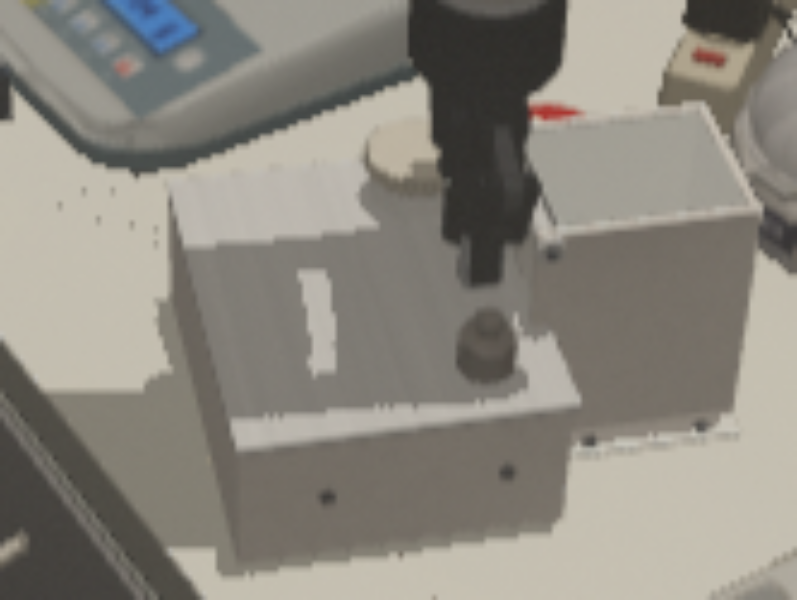

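The tin is no longer visible on the deck, and the fingers are outside the flap. Drawing back, then up to look.

play_rows([
  [165,-2,0.75,0,0,0,0],
  [165,-5,1.85,0,0,0,0],
  [165,-9,3.3,1,0,0,0],
  [165,-12,4.4,5,0,0,0],
  [165,-13,4.8,10,0,0,0],
  [165,-13,4.8,15,0,0,0],
  [165,-13,4.8,18,0,0,0],
  [165,-13,4.8,18,0,0,0],
])

```text
time_s: 6.4
ee_pos: [0.3986, -0.1773, 0.2703]
tool_rot: [-3.141, 0.004, 2.785]
ft_force: [-0.3, -0.2, -0.2]
opening: 0.0302
finger_force: 0.0
```

play_rows([
  [165,-4,6,0,0,0,0],
  [165,-6,12,0,0,0,0],
  [165,-6,18,0,0,0,0],
  [165,-6,22,0,0,0,0],
  [165,-6,22,0,0,0,0],
  [165,-6,22,0,0,0,0],
  [165,-6,22,0,0,0,0],
  [165,-6,22,0,0,0,0],
])

```text
time_s: 7.4
ee_pos: [0.3381, 0.0422, 0.2681]
tool_rot: [-3.141, -0.0, 2.783]
ft_force: [0.3, 0.0, -0.2]
opening: 0.0301
finger_force: 0.0
```

play_rows([
  [165,0,0,0,0,0,0],
  [165,0,0,0,0,0,0],
  [165,0,0,0,0,0,0],
  [165,0,0,0,0,0,0],
  [165,0,0,0,0,0,0],
  [165,0,0,0,0,0,0],
  [165,0,0,0,0,0,0],
  [165,0,0,0,0,0,0],
])

```text
time_s: 8.4
ee_pos: [0.338, 0.043, 0.2683]
tool_rot: [3.142, -0.0, 2.785]
ft_force: [0.8, -0.3, -0.1]
opening: 0.0298
finger_force: 0.0
```

```bash
python3 - <<'E'
from h import *
save("top","pics/t5.png"); save("side","pics/s5.png")
a=cv2.resize(cv2.imread("pics/t5.png")[180:330,300:440],(560,600)); b=cv2.resize(cv2.imread("pics/s5.png")[220:345,240:406],(797,600))
cv2.imwrite("pics/c5.png",cv2.resize(np.hstack([a,b]),(800,354)))
E
```

```text
(no output)
```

View pics/c5.png

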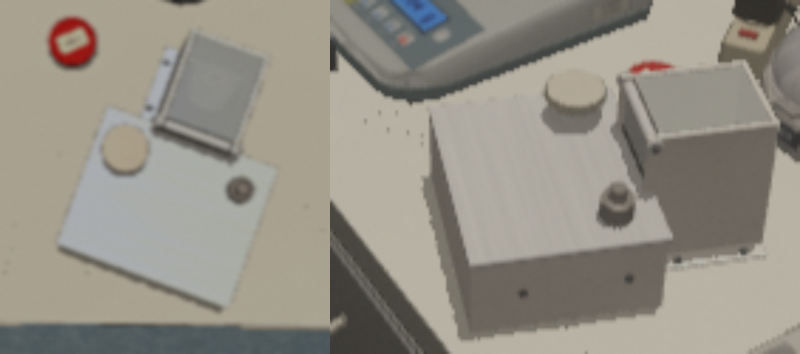

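The deck is clear apart from the tub and weight, which haven't moved. The tin shows faintly inside the housing at about (210,90), and the opening looks as it did at the start. Handing in.

```bash
python3 -c "
from h import *
print(env.hand_in())"
```

```text
the job is handed in; nothing more can be done
None
```

I pushed the tin through the flap into the chute without lifting it, drew the fingers back, and handed the job in at about 8.5 s. The last pictures show the tin inside the housing, the flap apparently shut, and the tub and weight unmoved; the hand-in gave no verdict.

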